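# Slide a board sled under the drag spring of a test fixture

### The job

Press the white board sled down hard with the fingertips on its ribbed rear deck and, keeping it pressed so that its nose clears the blue crossbar, slide it forward under the bronze drag spring until it is fully home against the grey end stop, then let go. Do not lift the sled, do not touch the circuit board on it or the bronze spring, and leave the things lying around the fixture where they are.

Things in the scene. Friction and masses are not known exactly. Their poses are not given: they have to be found in the camera images.
- fixture: Test fixture fixed to the bench: aluminium base 260x110x8 mm, black side rails (67 mm apart inside, tops 30 mm above the bench), blue crossbar, grey end stop (top 38 mm above the bench). Origin on the bench on the centre line; base spans x -155 to +105 mm. +x is the slide direction, from the open rear to crossbar and stop: away from the robot, turned up to 0.42 rad either way. z up.
- gate (a point): Centre of the lower near edge of the blue crossbar, at fixture x 45 mm, 29 mm above the bench; axes as the fixture's. The bar is 12 mm thick along x and its top is 41 mm above the bench.
- stop (a point): Point on the grey end stop's near face on the centre line (fixture x 91 mm), 29 mm above the bench, 46 mm beyond gate; axes as the fixture's.
- sled: Loose white sled 146x64x10 mm, about 0.24 kg, in the channel on a sprung bed. Origin in its underside, axes as the fixture's; spans x -68 to +78 mm: ribbed deck -68 to -26, orange cross rib -26 to -20 standing 12 mm above the deck (to push on), board -17 to 25, flat nose with gold strips. At rest its top is at 34 mm and butts on the crossbar unless pressed down over 5 mm.
- deck (a point): Middle of the sled's rear deck on its top face, 20 mm behind the orange rib: the place to press, with the gripper closed to fit between the rails.
- nose (a point): Middle of the top edge of the sled's nose, the leading end, 124 mm ahead of deck. When home it meets stop.
- board: The green circuit board fixed on the sled, 42x58x17 mm; origin under its centre. Not to be touched.
- bed (a joint): How far the sprung steel bed under the sled is pressed down, m: 0 at rest, 0.012 at its solid bottom. It pushes up with 6.3 N at rest plus 0.9 N per mm (17 N at 12 mm), less the sled's weight. About 0.008 is a good depth to slide at. Once the nose is under the crossbar, the bar itself keeps the sled down at about 0.005.
- drag_spring: Bronze drag spring: three leaves side by side, 30 mm long, hung from the crossbar's far face and sloping down in the slide direction; the nose lifts them as it slides below, against a few N; origin on its hinge line, 32 mm above the bench. Not to be touched by the robot.
- leaf_tip (a point): Lower edge of the middle leaf's free end, 21 mm above the bench when nothing is under it, about 29 mm with the sled home.
- box_fuses: Small tan carton 40x62x26 mm beside the fixture, origin under its centre. A bystander.
- heatsink: Dark grey finned heatsink 40x38x22 mm beside the fixture, origin under its centre. A bystander.
- screwdriver_red: Red-handled screwdriver 18x159x17 mm lying beside the fixture, origin under the centre. A bystander.

How it is judged:
On the way, in this order (a step that is already met when the one before it is completed fails the run):
1. the sled is pressed down with the fingers while its nose is still before the crossbar (value of joint bed above 0.004 m and contact force between the fingers and sled above 4 N and x of nose in the frame of gate below 0.004 m), for 0.05 s.
2. its nose has passed under the crossbar and the root of the drag spring (x of nose in the frame of gate above 0.022 m), for 0.05 s.
At the end, for the whole second after the job is handed in: The sled's nose is within 4 mm of the end stop, under the crossbar and level (within 0.06 rad), with the bronze spring riding on it (its tips over 25 mm above the bench) and the bed still held down over 3 mm; the sled is at rest (x of nose in the frame of stop above -0.004 m and z of nose in the frame of stop below 0.002 m and height (world z) of leaf_tip above 0.025 m and value of joint bed above 0.003 m and linear speed of sled below 0.01 m/s and angle between sled's own z axis and vertical below 0.06 rad); the robot touches nothing.
It fails at once if the sled is lifted more than 10 mm above where it lay, or tipped more than 0.15 rad (height (world z) of sled above 0.034 m or angle between sled's own z axis and vertical above 0.15 rad).
It fails at once if the robot touches the circuit board (contact force between any of the arm, the fingers and board above 1 N).
It fails at once if the robot touches the bronze spring (contact force between any of the arm, the fingers and drag_spring above 1 N).
It fails at once if a bystander is moved more than 15 mm (distance of any of box_fuses, heatsink, screwdriver_red from where it was at the start of the episode above 0.015 m).
It also fails if it takes over 40 s, if anything falls off the work surface, if the arm or the gripper's body presses on something with over 40 N, if the wrist force passes 120 N, or if a joint passes its speed limit or range.

### The arm

A 6-joint arm with a two-finger parallel gripper is mounted at the origin on a cart in front of the work surface, level with it; the furniture and walls round the work are solid. World frame = base frame: x ahead of the robot, y to its left, z up, the work surface at z = 0. Lengths are in m, angles in rad, forces in N, time in s.
With the tool pointing down it reaches from about 0.25 to 0.725 m from the base axis. Payload 4 kg.
Tool frame: the origin (TCP) lies midway between the tips of the shut fingers; the grasp point (between the pads) lies 19 mm behind it; z points along the fingers, y is the line along which they close (so a half turn about z gives the same grasp; the last joint's range is limited). The gripper opens to 85 mm and grips with 20 to 120 N. Pads are 22 mm wide; open, the fingers measure 114 mm over their backs; the gripper's body (76 mm by 85 mm) begins 54 mm behind the grasp point. The pads swing forward as they close: fully open they stand 13 mm farther back than shut.
Start: joints at [-1.257, 0.241, 0.005, 1.335, 0, 1.571], TCP at [0.154, -0.476, 0.231] pointing down, gripper open.
Joint ranges: [-2.72, 2.72], [-1.05, 1.87], [-1.09, 1.28], [-1.99, 2.15], [-1.42, 1.44], [-3.14, 3.14]. Speed limits (rad/s): [2.79, 2.79, 3.14, 3.14, 3.14, 3.14].

### API

Orientations are given as a unit quaternion [x, y, z, w].
In Python, from workcell import get_obs, camera, job_done, silhouettes gives the robot as it stands. The module is installed in compiled form; this text tells all that it offers.
- The arm moves only by the tool drive_tool, never from a script. Its argument "increments" is a list of rows, each a list of 3 entries, a list of its own where there are three numbers: the shift along the world's x, y, z in mm, then the turn, a rotation vector about the world's x, y, z in degrees, then the opening, from 0 (shut) to 1 (fully open). A call has 1 to 8 rows; each row shifts and turns the commanded pose from where the row before left it; what a row does not reach is not made up. A row lasts 1/12 s, in which the tool goes at most 41.7 mm and 7.16 degrees, less where a joint would pass 70% of its speed; a pose out of reach is approached as far as the arm can. A call is refused whole if a number of a shift passes 41.7 or a number of a turn 7.16, either way. A call with a gripper value outside its range is refused whole. The fingers move at their own pace and stop on an object; the grip force is fixed at half the most. Time passes only in rows, so rows that do not move let the fingers close. It gives the time, the measured TCP pose, the force, the opening and the grip force at its end, in the units of the state.
- get_obs(): the state, without advancing time (a new reading comes with each control period).
- camera(name): name is "scene" or "top" or "wrist"; returns a dict with "image" (384x512x3 uint8, red, green, blue), "K" (3x3 intrinsics, pixels), "view" (4x4, takes a point from world to camera coordinates). Camera axes: x right, y down, z forward; pixel columns grow to the right and rows downward; lengths in m; the calibration is good to about 2 mm. A picture is of the moment at which its call begins. There is no depth.
- job_done(): hands the job in; it is judged then, once.
Trained networks look in a picture, given as the dict that the camera call returned (one of the last four; its "shot" number tells which), for a name from the list of things; names that differ only in an ending like _2 or _b are one class to them, and where a whole thing is asked for, a point or a joint stands for the part that bears it (a point fixed in the world has none). Each returns a list of dicts, best first, with "conf" (0 to 1); they miss things now and then, are a little off and sometimes report something else, mostly with a low value. They report only what shows in the picture. A call takes as long as a camera call.
- silhouettes(query, picture): "region" (384x512 bool, what is visible of it) and "bbox" ([left, top, right, bottom] in pixels, round what is visible of it).
The state is a dict: "clock": time; "joint_pos": joint angles; "joint_vel": joint speeds; "tau": joint torques, N m; "eef_pos": TCP position; "tool_rot": TCP orientation; "ft_force": force on the tool from outside, world axes, zero at the start; "ft_torque": the same for the moment, N m; "grip_width": finger opening in m; "grasp_force": force on a finger pad.
Only numpy, scipy, OpenCV 4.12 (cv2) and the standard library are available. Lean on these libraries where they do the work, as an engineer would, in place of code of your own. Each camera call takes 0.05 s, during which the arm holds its last target. There are 200 camera calls.

## Working session

There is one attempt and no reset: what is moved stays moved. The work goes in short steps, Python scripts to look and compute and a tool call to move; the robot and the scene stay as the last step left them, time stands still between calls to the robot, and variables do not carry over. Pictures are saved under pics/ and viewed, at most 10 in all, crops included, and the job is handed in when it is done.

Besides the shell and the picture viewer there is one more tool, called after "Emit:" as a command line: name --argument value ..., lists and objects as JSON in quotes. drive_tool: Moves the arm, as the interface text tells. Its arguments: {"type":"object","properties":{"increments":{"type":"array"}},"required":["increments"]}

```bash
mkdir -p pics
cat > h.py <<'E'
import numpy as np, cv2
from workcell import *
def save(p,n): cv2.imwrite('pics/'+n,p['image'][:,:,::-1])
def ray(p,uv):
    K,V=p['K'],p['view']; R,t=V[:3,:3],V[:3,3]
    d=R.T@np.linalg.solve(K,[uv[0],uv[1],1]); return -R.T@t,d
def atz(p,uv,z):
    c,d=ray(p,uv); return c+d*(z-c[2])/d[2]
def tri(obs):
    A=np.zeros((3,3));b=np.zeros(3)
    for p,uv in obs:
        c,d=ray(p,uv); d=d/np.linalg.norm(d); M=np.eye(3)-np.outer(d,d); A+=M;b+=M@c
    return np.linalg.solve(A,b)
def proj(p,X):
    x=p['K']@(p['view'][:3,:3]@X+p['view'][:3,3]); return x[:2]/x[2]
E
python3 - <<'E'
from h import *
s=camera('scene');t=camera('top')
a=np.hstack([t['image']]);save(s,'s0.png');save(t,'t0.png')
for n,p in(('top',t),('scene',s)):
    for q in('fixture','sled','board','drag_spring','box_fuses','heatsink','screwdriver_red'):
        print(n,q,[(round(d['conf'],2),[int(v) for v in d['bbox']]) for d in silhouettes(q,p)[:2]])
o=get_obs();print(o['eef_pos'],o['tool_rot'],o['ft_force'],o['clock'])
E
```

```text
top fixture [(0.74, [240, 151, 300, 279])]
top sled [(0.72, [256, 191, 289, 268])]
top board [(0.68, [257, 221, 289, 242])]
top drag_spring [(0.74, [255, 159, 282, 169]), (0.71, [238, 150, 302, 281])]
top box_fuses [(0.96, [307, 208, 344, 230])]
top heatsink [(0.82, [307, 161, 329, 186])]
top screwdriver_red []
scene fixture [(0.82, [222, 177, 345, 250]), (0.35, [300, 183, 329, 206])]
scene sled [(0.88, [259, 189, 329, 227])]
scene board [(0.71, [279, 195, 305, 217]), (0.38, [258, 189, 330, 229])]
scene drag_spring []
scene box_fuses [(0.82, [301, 185, 330, 206])]
scene heatsink [(0.65, [278, 176, 293, 190])]
scene screwdriver_red [(0.59, [243, 226, 288, 244])]
[ 0.15432522 -0.4755863   0.23134644] [ 9.87716292e-01  1.56257880e-01 -1.87765180e-05  2.14441454e-05] [0.06387696 0.3425781  0.08114253] 0.8
```

```bash
sleep 1; ls pics
```

```text
s0.png
t0.png
```

Run:
```python
import cv2
t=cv2.imread('pics/t0.png')[130:300,190:390];s=cv2.imread('pics/s0.png')[160:270,200:360]
cv2.imwrite('pics/tc.png',cv2.resize(t,None,fx=3.5,fy=3.5,interpolation=2))
cv2.imwrite('pics/sc.png',cv2.resize(s,None,fx=5,fy=5,interpolation=2))
```

```text
(no output)
```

View pics/tc.png

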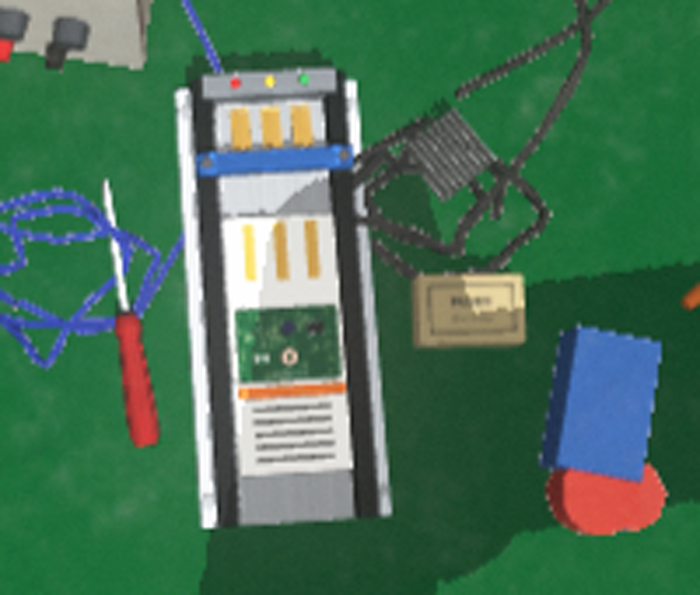

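View pics/sc.png

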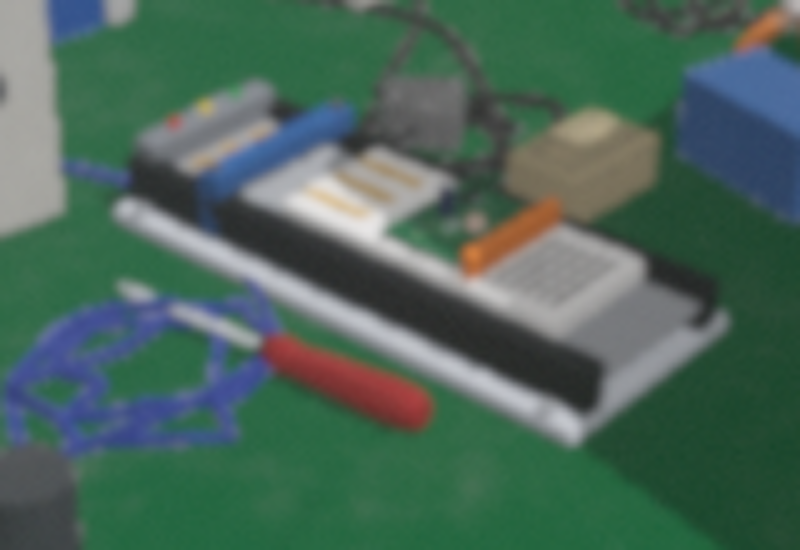

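The top crop shows the sled with its ribbed deck at about (295,435), the orange rib at (292,391) and the blue bar at about (278,160). The stop is at about (272,82). In the scene crop the rib runs (468,255)–(558,203) and the rear deck corners are (560,333) and (648,265).

Run:
```python
from h import *
s=camera('scene');t=camera('top')
T=lambda u,v:((u+.5)/3.5-.5+190,(v+.5)/3.5-.5+130)
S=lambda u,v:((u+.5)/5-.5+200,(v+.5)/5-.5+160)
pts={'rearL':((241,474),(560,333)),'rearR':((351,468),(648,265)),'ribL':((240,393),(468,252)),'ribR':((346,387),(558,203)),
'barL':((200,163),(203,183)),'barR':((352,155),(350,110)),'railrearL':((228,523),(600,365)),'baserearL':((203,527),(575,440))}
for k,(a,b) in pts.items():
    X=tri([(t,T(*a)),(s,S(*b))]);print(k,X.round(4),(proj(t,X)-T(*a)).round(1),(proj(s,X)-S(*b)).round(1))
L,R=atz(t,T(241,474),.034),atz(t,T(351,468),.034);F=atz(t,T(225,215),.034)
print(L,R,F,np.linalg.norm(L-R),np.linalg.norm(L-F))
# rails inner edges: base outline corners
for n,a,z in(('base rl',(203,527),.008),('base rr',(391,514),.008),('base fl',(177,90),.008),('base fr',(356,80),.008),('ribL',(240,393),.046),('ribR',(346,387),.046),('rail inL rear',(240,523),.03),('rail inR rear',(354,516),.03),('rail inL f',(214,180),.03),('rail inR f',(337,172),.03)):
    print(n,atz(t,T(*a),z).round(4))
```

```text
rearL [0.4347 0.1054 0.0291] [0.6 0.8] [-1.  -0.1]
rearR [0.4402 0.0443 0.0318] [0.3 0.4] [-0.5 -0. ]
ribL [0.48   0.1086 0.0475] [0.1 0.1] [-0.2 -0. ]
ribR [0.485  0.0493 0.0445] [0.2 0.2] [-0.2 -0. ]
barL [0.6138 0.1355 0.0349] [-0.4 -0.4] [0.5 0.1]
barR [0.6188 0.0459 0.0375] [0.5 0.6] [-0.7 -0.1]
railrearL [0.4077 0.1123 0.0307] [0.5 0.6] [-0.8 -0. ]
baserearL [0.4053 0.1264 0.0038] [0.3 0.3] [-0.5 -0. ]
[0.43606583 0.10682533 0.034     ] [0.4409642  0.04521503 0.034     ] [0.58313832 0.11948973 0.034     ] 0.06180472124688616 0.14761674911458933
base rl [0.406 0.127 0.008]
base rr [0.416  0.0191 0.008 ]
base fl [0.6636 0.1497 0.008 ]
base fr [0.6733 0.042  0.008 ]
ribL [0.4804 0.1088 0.046 ]
ribR [0.4853 0.0498 0.046 ]
rail inL rear [0.4091 0.1066 0.03  ]
rail inR rear [0.4145 0.0428 0.03  ]
rail inL f [0.6044 0.1263 0.03  ]
rail inR f [0.6113 0.0549 0.03  ]
```

Emit:
drive_tool --increments '[[[19,34.5,0],[0,0,-1.6],0],[[19,34.5,0],[0,0,-1.6],0],[[19,34.5,0],[0,0,-1.6],0],[[19,34.5,0],[0,0,-1.6],0],[[19,34.5,0],[0,0,-1.6],0],[[19,34.5,0],[0,0,-1.6],0],[[19,34.5,0],[0,0,-1.6],0],[[19,34.5,0],[0,0,-1.6],0]]'

```text
clock: 1.57
eef_pos: [0.3068, -0.1979, 0.2316]
tool_rot: [0.999, 0.044, 0.0, 0.0]
ft_force: [0.8, -0.4, -0.1]
grip_width: -0.0001
grasp_force: 0.0
```

Emit:
drive_tool --increments '[[[19,34.5,0],[0,0,0],0],[[19,34.5,0],[0,0,0],0],[[19,34.5,0],[0,0,0],0],[[19,34.5,0],[0,0,0],0],[[19,34.5,-10],[0,0,0],0],[[19,34.5,-10],[0,0,0],0],[[19,34.5,-10],[0,0,0],0],[[10,20,-20],[0,0,0],0]]'

```text
clock: 2.23
eef_pos: [0.4538, 0.0548, 0.1826]
tool_rot: [0.998, 0.057, 0.003, -0.006]
ft_force: [0.9, -0.8, 1.3]
grip_width: 0.0
grasp_force: 0.0
```

Run:
```python
from h import *
from scipy.spatial.transform import Rotation as Ro
w=camera('wrist');save(w,'w1.png')
o=get_obs();R=Ro.from_quat(o['tool_rot']).as_matrix();print(o['eef_pos'],R.round(3).tolist(),o['ft_force'],o['grip_width'],o['clock'])
d=np.array([.9961,.0884,0]);
for n,X in(('rearmid',[.4385,.076,.034]),('rib mid',[.4833,.0799,.046])):
    print(n,proj(w,np.array(X)))
for q in('sled','board'):print(q,[(round(e['conf'],2),e['bbox']) for e in silhouettes(q,w)[:2]])
```

```text
[0.45238987 0.05413004 0.17772423] [[0.994, 0.113, -0.002], [0.113, -0.994, 0.011], [-0.001, -0.011, -1.0]] [ 1.69522091 -0.02231951 -2.26633071] 0.00041354751666732324 2.2833
rearmid [238.33942078 188.92564403]
rib mid [237.6678298 150.5774788]
sled [(0.85, [205.6, 42.9, 274.2, 192.0])]
board [(0.56, [209.7, 102.4, 270.7, 146.0])]
```

View pics/w1.png

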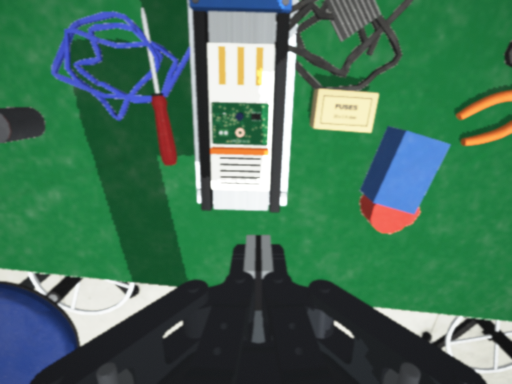

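The wrist view shows the rib at about (239,151) and the sled rear edge at about (240,190), within about 1–2 px of my projections. I'll move to hover over the deck, just behind the rib.

Emit:
drive_tool --increments '[[[8,8,0],[0,0,0],0],[[8,8,-10],[0,0,0],0],[[0,0,-20],[0,0,0],0],[[0,0,-30],[0,0,0],0],[[0,0,-30],[0,0,0],0],[[0,0,-25],[0,0,0],0],[[0,0,0],[0,0,0],0],[[0,0,0],[0,0,0],0]]'

```text
clock: 3.05
eef_pos: [0.4669, 0.0578, 0.0659]
tool_rot: [0.998, 0.057, -0.002, -0.008]
ft_force: [-0.2, 1.0, -0.4]
grip_width: 0.0001
grasp_force: 0.0
```

Run:
```python
from h import *
from scipy.spatial.transform import Rotation as Ro
w=camera('wrist')
o=get_obs();R=Ro.from_quat(o['tool_rot']).as_matrix();print(o['eef_pos'],R.round(3).tolist(),o['ft_force'],o['grip_width'],o['clock'])
s=camera('scene')
a=cv2.resize(w['image'][120:384,130:390],None,fx=1.5,fy=1.5);b=cv2.resize(s['image'][160:260,220:360],None,fx=2.86,fy=3.96)
cv2.imwrite('pics/m1.png',np.hstack([a,b[:396,:400]])[:,:,::-1])
```

```text
[0.46832952 0.05807059 0.06722321] [[0.993, 0.114, -0.001], [0.114, -0.993, 0.016], [0.001, -0.016, -1.0]] [ 1.17402413  0.15168149 -0.43242827] 0.00018152930804807502 3.1
```

View pics/m1.png

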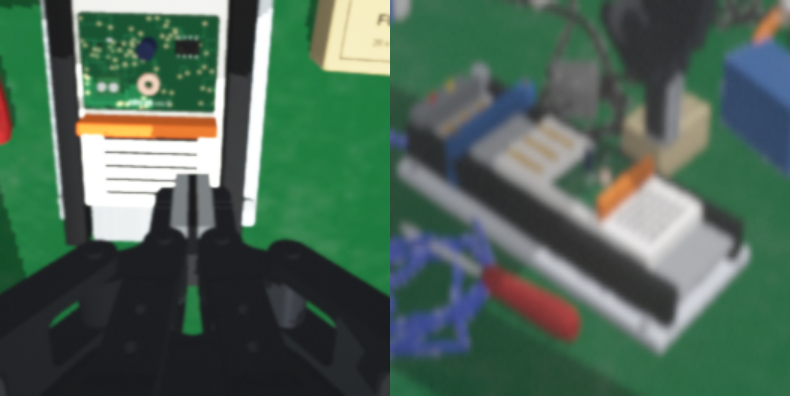

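The left crop (wrist) has the fingertips at about (190,180), right of the rib's centre at (147,127). That matches the measured y shortfall of 20 mm, so I'll correct it.

Emit:
drive_tool --increments '[[[0,5,0],[-0.5,0,-0.8],0],[[-2,10,0],[-0.4,0,-0.7],0],[[-1,5,0],[0,0,0],0],[[0,0,0],[0,0,0],0],[[0,0,0],[0,0,0],0]]'

```text
clock: 3.57
eef_pos: [0.4668, 0.0589, 0.0668]
tool_rot: [0.998, 0.058, -0.001, -0.008]
ft_force: [0.2, -0.3, 0.2]
grip_width: 0.0003
grasp_force: 0.0
```

Run:
```python
from h import *
from scipy.spatial.transform import Rotation as Ro
w=camera('wrist')
o=get_obs();R=Ro.from_quat(o['tool_rot']).as_matrix();print(o['eef_pos'],R.round(3).tolist(),o['ft_force'],o['clock'])
s=camera('scene')
a=cv2.resize(w['image'][120:384,130:390],None,fx=1.5,fy=1.5);b=cv2.resize(s['image'][160:260,220:360],None,fx=2.86,fy=3.96)
cv2.imwrite('pics/m2.png',np.hstack([a,b[:396,:400]])[:,:,::-1])
print(proj(w,np.array([.4833,.0799,.046])), proj(w,o['eef_pos']))
```

```text
[0.46673142 0.05887994 0.06663443] [[0.993, 0.116, -0.003], [0.116, -0.993, 0.016], [-0.001, -0.016, -1.0]] [-0.03120999  0.66529054 -1.16667396] 3.6167
[228.0001294 205.2357131] [257.40623309 248.64757929]
```

View pics/m2.png

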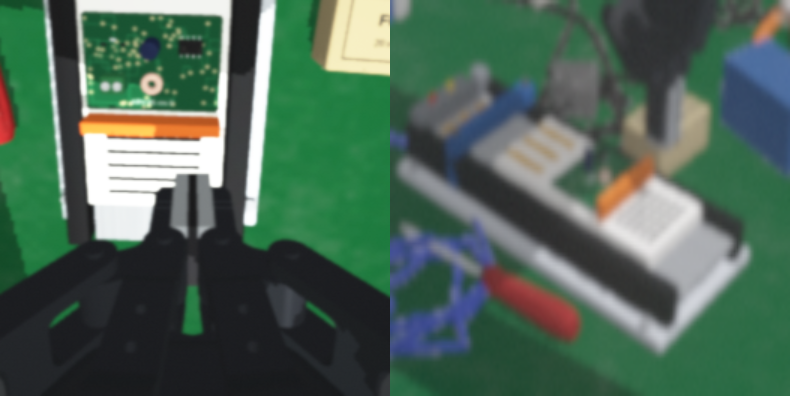

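The picture is nearly unchanged, so the commanded +20 mm in y and the turn didn't happen. I'll check the joints.

Run:
```python
from h import *
o=get_obs()
for k in('joint_pos','joint_vel','tau','ft_force','ft_torque','eef_pos'):print(k,np.round(o[k],4))
```

```text
joint_pos [ 0.115   0.3278 -0.3407  0.9037  0.016   3.1406]
joint_vel [-0.0006  0.005  -0.0008 -0.0034  0.0007 -0.0004]
tau [-9.00000e-04 -3.68461e+01  2.06525e+01  1.20000e-02  5.28000e-02
  0.00000e+00]
ft_force [ 0.3795  0.4499 -0.0126]
ft_torque [-0.0143 -0.0602  0.0508]
eef_pos [0.4667 0.0588 0.0665]
```

Emit:
drive_tool --increments '[[[0,0,20],[0,0,0],0],[[0,10,20],[0,0,0],0],[[0,10,0],[0,0,0],0],[[0,0,0],[0,0,0],0]]'

```text
clock: 4.0
eef_pos: [0.4692, 0.0689, 0.1073]
tool_rot: [0.998, 0.065, -0.0, -0.013]
ft_force: [-0.4, -0.2, 0.5]
grip_width: -0.0002
grasp_force: 0.0
```

Run:
```python
from h import *
o=get_obs()
for k in('joint_pos','joint_vel','tau','ft_force','ft_torque','eef_pos'):print(k,np.round(o[k],4))
```

```text
joint_pos [ 0.1298  0.2843 -0.2786  1.0066  0.025   3.1406]
joint_vel [-0.0056  0.0214 -0.0412 -0.0065 -0.0144 -0.0002]
tau [ 7.98000e-02 -3.69853e+01  2.27298e+01  1.29900e-01  1.40600e-01
 -1.00000e-04]
ft_force [-0.3984 -0.2171  0.5133]
ft_torque [-0.0278  0.0201  0.0427]
eef_pos [0.4692 0.0689 0.1073]
```

Joint 6 is at its limit of 3.14. I'll take the equivalent half-turn by yawing about +180°, which unwinds it.

Emit:
drive_tool --increments '[[[0,0,20],[0,0,7.1],0],[[0,0,0],[0,0,7.1],0],[[0,0,0],[0,0,7.1],0],[[0,0,0],[0,0,7.1],0],[[0,0,0],[0,0,7.1],0],[[0,0,0],[0,0,7.1],0],[[0,0,0],[0,0,7.1],0],[[0,0,0],[0,0,7.1],0]]'

```text
clock: 4.67
eef_pos: [0.467, 0.068, 0.125]
tool_rot: [0.845, 0.534, -0.009, -0.01]
ft_force: [0.3, 0.1, 0.6]
grip_width: -0.0001
grasp_force: 0.0
```

Emit:
drive_tool --increments '[[[0,0,0],[0,0,7.1],0],[[0,0,0],[0,0,7.1],0],[[0,0,0],[0,0,7.1],0],[[0,0,0],[0,0,7.1],0],[[0,0,0],[0,0,7.1],0],[[0,0,0],[0,0,7.1],0],[[0,0,0],[0,0,7.1],0],[[0,0,0],[0,0,7.1],0]]'

```text
clock: 5.33
eef_pos: [0.467, 0.068, 0.125]
tool_rot: [0.489, 0.872, -0.012, -0.006]
ft_force: [-0.4, -0.2, 0.8]
grip_width: 0.0001
grasp_force: 0.0
```

Emit:
drive_tool --increments '[[[0,0,0],[0,0,7.1],0],[[0,0,0],[0,0,7.1],0],[[0,0,0],[0,0,7.1],0],[[0,0,0],[0,0,7.1],0],[[0,0,0],[0,0,7.1],0],[[0,0,0],[0,0,7.1],0],[[0,0,0],[0,0,7.1],0],[[0,0,0],[0,0,7.1],0]]'

```text
clock: 6.0
eef_pos: [0.467, 0.068, 0.125]
tool_rot: [0.016, 1.0, -0.013, -0.0]
ft_force: [-0.1, 0.5, 0.8]
grip_width: 0.0001
grasp_force: 0.0
```

Emit:
drive_tool --increments '[[[0,0,0],[0,0,0],0],[[0,0,0],[0,0,0],0]]'

```text
clock: 6.17
eef_pos: [0.4672, 0.0681, 0.1254]
tool_rot: [0.02, 1.0, -0.013, -0.0]
ft_force: [-0.5, 0.1, -0.5]
grip_width: -0.0003
grasp_force: 0.0
```

```bash
cat > st.py <<'E'
from h import *
from scipy.spatial.transform import Rotation as Ro
o=get_obs();R=Ro.from_quat(o['tool_rot']).as_matrix()
print('eef',o['eef_pos'].round(4),'q',np.round(o['joint_pos'],3),'f',np.round(o['ft_force'],1),'t',o['clock'])
# desired frame: tool x = -d, z down
d=np.array([.9961,.0884,0]);x=-d;z=np.array([0,0,-1.]);D=np.c_[x,np.cross(z,x),z]
print('turn deg',np.degrees(Ro.from_matrix(D@R.T).as_rotvec()).round(2))
r=np.array(o['eef_pos'])-[.4604,.0779,.034];n=np.array([-.0884,.9961,0])
print('rel deck along,left,up mm',(1e3*np.array([r@d,r@n,r[2]])).round(1))
E
python3 st.py
```

```text
eef [0.4672 0.0681 0.1254] q [ 0.161  0.266 -0.25   1.059 -0.025  0.201] f [-0.5  0.1 -0.5] t 6.1667
turn deg [1.44 0.04 7.4 ]
rel deck along,left,up mm [  5.9 -10.4  91.4]
```

Emit:
drive_tool --increments '[[[-1,5,0],[0.7,0,3.7],0],[[-1,5,0],[0.7,0,3.7],0],[[0,0,-20],[0,0,0],0],[[0,0,-25],[0,0,0],0],[[0,0,-15],[0,0,0],0],[[0,0,0],[0,0,0],0],[[0,0,0],[0,0,0],0]]'

```text
clock: 6.75
eef_pos: [0.4649, 0.078, 0.0654]
tool_rot: [-0.045, 0.999, -0.0, -0.0]
ft_force: [0.4, -0.4, -0.2]
grip_width: -0.0002
grasp_force: 0.0
```

```bash
python3 st.py
python3 - <<'E'
from h import *
s=camera('scene');t=camera('top')
a=cv2.resize(t['image'][190:290,220:320],None,fx=3.9,fy=3.9,interpolation=2);b=cv2.resize(s['image'][160:260,230:330],None,fx=3.9,fy=3.9,interpolation=2)
cv2.imwrite('pics/m3.png',np.hstack([a,b])[:,:,::-1])
E
```

```text
eef [0.4649 0.078  0.0654] q [ 0.167  0.33  -0.34   0.901 -0.     0.077] f [ 0.4 -0.4 -0.2] t 6.75
turn deg [ 0.03 -0.03 -0.07]
rel deck along,left,up mm [ 4.5 -0.3 31.4]
```

View pics/m3.png

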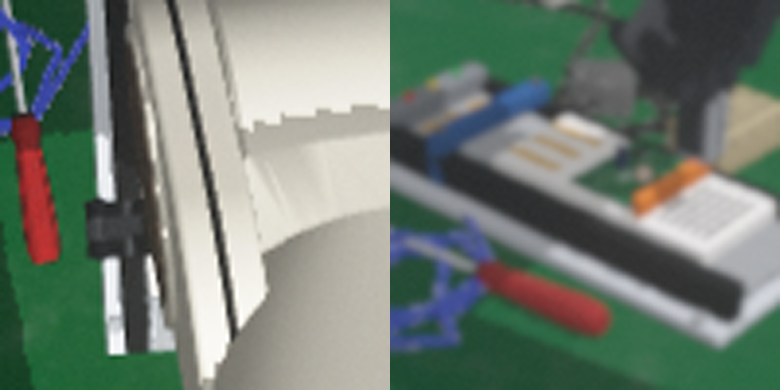

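The top view is hidden by the arm. In the scene view the fingertips (715,160) hover above the deck behind the orange rib. Pose error is under 1 mm, so I'll go down slowly.

Emit:
drive_tool --increments '[[[0,0,-12],[0,0,0],0],[[0,0,-10],[0,0,0],0],[[0,0,-4],[0,0,0],0],[[0,0,0],[0,0,0],0]]'

```text
clock: 7.18
eef_pos: [0.466, 0.0782, 0.0405]
tool_rot: [-0.046, 0.999, -0.0, 0.001]
ft_force: [0.2, 0.6, -0.9]
grip_width: 0.0
grasp_force: 0.0
```

Emit:
drive_tool --increments '[[[0,0,-3],[0,0,0],0],[[0,0,-3],[0,0,0],0],[[0,0,0],[0,0,0],0]]'

```text
clock: 7.43
eef_pos: [0.4661, 0.0782, 0.0344]
tool_rot: [-0.046, 0.999, -0.0, 0.001]
ft_force: [1.2, 0.1, 0.1]
grip_width: 0.0002
grasp_force: 0.0
```

```bash
python3 st.py
```

```text
eef [0.4661 0.0782 0.0344] q [ 0.167  0.373 -0.377  0.818 -0.     0.075] f [1.2 0.1 0.1] t 7.4333
turn deg [-0.    0.16 -0.17]
rel deck along,left,up mm [ 5.7 -0.2  0.4]
```

Now press 8 mm further.

Emit:
drive_tool --increments '[[[0,0,-2],[0,0,0],0],[[0,0,-2],[0,0,0],0],[[0,0,-2],[0,0,0],0],[[0,0,-2],[0,0,0],0],[[0,0,0],[0,0,0],0],[[0,0,0],[0,0,0],0]]'

```text
clock: 7.93
eef_pos: [0.4663, 0.0783, 0.027]
tool_rot: [-0.046, 0.999, -0.0, 0.002]
ft_force: [-1.8, 0.3, 8.4]
grip_width: 0.0002
grasp_force: 4.0
```

```bash
python3 st.py
python3 - <<'E'
from h import *
s=camera('scene');w=camera('wrist')
a=cv2.resize(w['image'],None,fx=.76,fy=1,interpolation=2);b=cv2.resize(s['image'][160:260,230:330],None,fx=3.9,fy=3.84,interpolation=2)
cv2.imwrite('pics/m4.png',np.hstack([a,b])[:,:,::-1])
E
```

```text
eef [0.4663 0.0783 0.027 ] q [ 0.167  0.383 -0.385  0.799 -0.     0.075] f [-1.8  0.3  8.4] t 7.9333
turn deg [-0.01  0.19 -0.17]
rel deck along,left,up mm [ 5.9 -0.2 -7. ]
```

View pics/m4.png

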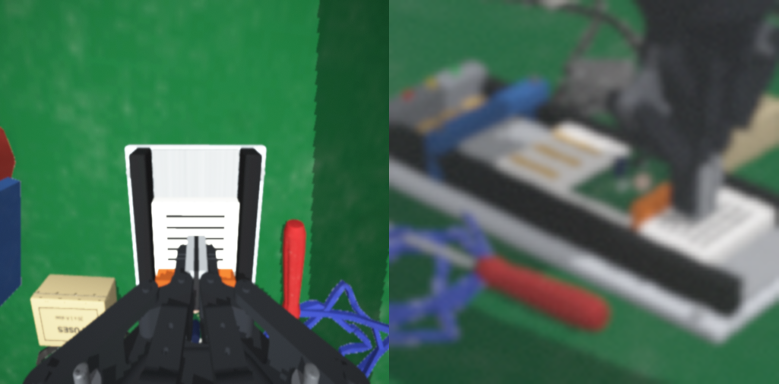

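The fingertips rest on the deck just behind the orange rib (right half, about (705,200)) and the sled is down about 7 mm. I'll press slightly more, then slide.

Emit:
drive_tool --increments '[[[0,0,-1.5],[0,0,0],0],[[3,0.27,0],[0,0,0],0],[[5,0.44,0],[0,0,0],0],[[5,0.44,0],[0,0,0],0],[[5,0.44,0],[0,0,0],0],[[3,0.27,0],[0,0,0],0],[[0,0,0],[0,0,0],0]]'

```text
clock: 8.62
eef_pos: [0.4851, 0.0799, 0.0249]
tool_rot: [-0.046, 0.999, -0.0, -0.001]
ft_force: [-6.4, -1.6, 10.3]
grip_width: -0.0
grasp_force: 6.8
```

```bash
python3 st.py
```

```text
eef [0.4851 0.0799 0.0249] q [ 0.163  0.419 -0.333  0.82  -0.     0.072] f [-6.4 -1.6 10.3] t 8.6167
turn deg [ 0.02 -0.08 -0.17]
rel deck along,left,up mm [24.7 -0.2 -9.1]
```

Emit:
drive_tool --increments '[[[5,0.44,0],[0,0,0],0],[[5,0.44,0],[0,0,0],0],[[5,0.44,0],[0,0,0],0],[[5,0.44,0],[0,0,0],0],[[5,0.44,0],[0,0,0],0],[[0,0,0],[0,0,0],0]]'

```text
clock: 9.12
eef_pos: [0.5105, 0.0821, 0.0251]
tool_rot: [-0.046, 0.999, -0.0, -0.0]
ft_force: [-7.0, -0.1, 9.8]
grip_width: -0.0002
grasp_force: 6.6
```

```bash
python3 st.py
```

```text
eef [0.5105 0.0821 0.0251] q [ 0.16   0.459 -0.264  0.849 -0.     0.068] f [-7.  -0.1  9.8] t 9.1167
turn deg [ 0.01 -0.05 -0.17]
rel deck along,left,up mm [50.2 -0.2 -8.9]
```

Emit:
drive_tool --increments '[[[5,0.44,0],[0,0,0],0],[[5,0.44,0],[0,0,0],0],[[5,0.44,0],[0,0,0],0],[[5,0.44,0],[0,0,0],0],[[3,0.27,0],[0,0,0],0],[[0,0,0],[0,0,0],0]]'

```text
clock: 9.62
eef_pos: [0.5321, 0.084, 0.0246]
tool_rot: [-0.046, 0.999, -0.0, -0.002]
ft_force: [-7.2, -1.6, 8.2]
grip_width: -0.0003
grasp_force: 6.2
```

Emit:
drive_tool --increments '[[[2,0.18,0],[0,0,0],0],[[2,0.18,0],[0,0,0],0],[[0,0,0],[0,0,0],0]]'

```text
clock: 9.87
eef_pos: [0.5349, 0.0843, 0.0243]
tool_rot: [-0.046, 0.999, -0.0, -0.003]
ft_force: [-9.8, -1.8, 9.8]
grip_width: 0.0003
grasp_force: 7.0
```

```bash
python3 st.py
```

```text
eef [0.5349 0.0843 0.0243] q [ 0.156  0.502 -0.191  0.883  0.     0.065] f [-9.8 -1.8  9.8] t 9.8667
turn deg [ 0.04 -0.31 -0.18]
rel deck along,left,up mm [74.7 -0.2 -9.7]
```

Emit:
drive_tool --increments '[[[2,0.18,0],[0,0,0],0],[[2,0.18,0],[0,0,0],0],[[0,0,0],[0,0,0],0]]'

```text
clock: 10.12
eef_pos: [0.5393, 0.0847, 0.0244]
tool_rot: [-0.046, 0.999, -0.0, -0.002]
ft_force: [-8.9, -0.9, 9.4]
grip_width: 0.0
grasp_force: 6.6
```

Emit:
drive_tool --increments '[[[2,0.18,0],[0,0,0],0],[[1,0.09,0],[0,0,0],0],[[0,0,0],[0,0,0],0]]'

```text
clock: 10.37
eef_pos: [0.5405, 0.0848, 0.0241]
tool_rot: [-0.046, 0.999, -0.0, -0.004]
ft_force: [-11.5, -0.7, 12.0]
grip_width: 0.0002
grasp_force: 8.7
```

```bash
python3 st.py
```

```text
eef [0.5405 0.0848 0.0241] q [ 0.155  0.513 -0.172  0.894  0.     0.064] f [-11.5  -0.7  12. ] t 10.3667
turn deg [ 0.05 -0.45 -0.18]
rel deck along,left,up mm [80.4 -0.2 -9.9]
```

Emit:
drive_tool --increments '[[[2,0.18,0],[0,0,0],0],[[2,0.18,0],[0,0,0],0],[[0,0,0],[0,0,0],0]]'

```text
clock: 10.62
eef_pos: [0.5406, 0.0847, 0.0234]
tool_rot: [-0.046, 0.999, -0.0, -0.008]
ft_force: [-19.3, -1.4, 15.6]
grip_width: 0.0001
grasp_force: 12.5
```

```bash
python3 st.py
python3 - <<'E'
from h import *
s=camera('scene');t=camera('top')
a=cv2.resize(t['image'][140:240,230:330],None,fx=3.9,fy=3.9,interpolation=2);b=cv2.resize(s['image'][160:240,220:300],None,fx=4.87,fy=4.875,interpolation=2)
cv2.imwrite('pics/m5.png',np.hstack([a,cv2.resize(b,(390,390))])[:,:,::-1])
E
```

```text
eef [0.5406 0.0847 0.0234] q [ 0.155  0.519 -0.163  0.904  0.001  0.063] f [-19.3  -1.4  15.6] t 10.6167
turn deg [ 0.09 -0.9  -0.19]
rel deck along,left,up mm [ 80.5  -0.3 -10.6]
```

View pics/m5.png

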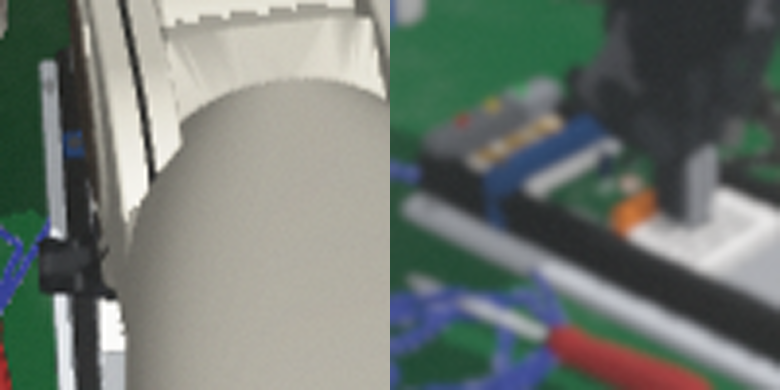

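The sled is at the stop: no further motion and the push force climbs to 19 N. The right half shows the board right behind the crossbar, with the fingers still behind the rib at about (690,190). I'll relax the push, then lift straight up.

Emit:
drive_tool --increments '[[[-3,-0.27,0],[0,0,0],0],[[-1,0,0],[0,0,0],0],[[0,0,3],[0,0,0],0],[[0,0,3],[0,0,0],0],[[-1,0,5],[0,0,0],0],[[-2,0,10],[0,0,0],0],[[0,0,20],[0,0,0],0],[[0,0,30],[0,0,0],0]]'

```text
clock: 11.38
eef_pos: [0.5416, 0.0852, 0.0947]
tool_rot: [-0.046, 0.999, -0.0, -0.001]
ft_force: [0.3, 1.3, -0.1]
grip_width: -0.0002
grasp_force: 0.0
```

Emit:
drive_tool --increments '[[[0,0,40],[0,0,0],0],[[-30,0,20],[0,0,0],0],[[-40,0,0],[0,0,0],0],[[-40,0,0],[0,0,0],0],[[-40,0,0],[0,0,0],0],[[0,0,0],[0,0,0],0]]'

```text
clock: 11.88
eef_pos: [0.3834, 0.0842, 0.1545]
tool_rot: [-0.046, 0.999, -0.001, -0.003]
ft_force: [-0.8, 0.0, -0.9]
grip_width: -0.0003
grasp_force: 0.0
```

```bash
python3 st.py
python3 - <<'E'
from h import *
s=camera('scene');t=camera('top')
a=cv2.resize(t['image'][140:240,220:320],None,fx=3.9,fy=3.9,interpolation=2);b=cv2.resize(s['image'][160:240,220:300],(390,390),interpolation=2)
cv2.imwrite('pics/m6.png',np.hstack([a,b])[:,:,::-1])
E
```

```text
eef [0.3834 0.0842 0.1545] q [ 0.216  0.089 -0.388  1.1   -0.     0.123] f [-0.8  0.  -0.9] t 11.8833
turn deg [ 0.08 -0.38 -0.24]
rel deck along,left,up mm [-76.2  13.  120.5]
```

View pics/m6.png

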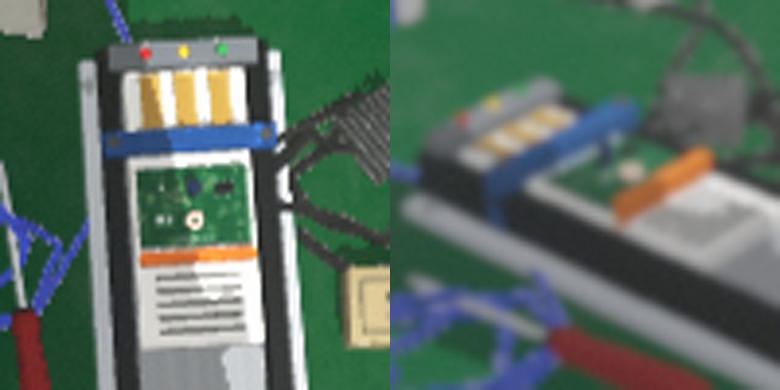

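The sled is home: the white nose reaches the grey stop (top crop, about (185,68)) and the bronze leaves lie on it. A quick numeric check of the gap before handing in.

Run:
```python
from h import *
t=camera('top');d=np.array([.9961,.0884,0])
T=lambda u,v:((u+.5)/3.9-.5+220,(v+.5)/3.9-.5+140)
o=np.array([.5654,.0868,0])
for n,a,z in(('rear',(200,348),.029),('ribtop',(198,257),.041)):
    print(n,(atz(t,T(*a),z)-o)@d*1e3,'fixture x mm; home: rear -55, rib centre -10')
print(get_obs()['clock'])
```

```text
rear -57.166805704056884 fixture x mm; home: rear -55, rib centre -10
ribtop -11.854231728403592 fixture x mm; home: rear -55, rib centre -10
12.0333
```

Run:
```python
from h import *
t=camera('top');d=np.array([.9961,.0884,0]);n=np.array([-.0884,.9961,0]);o=np.array([.5654,.0868,0])
for z,xs in((.041,[45,57]),(.038,[91]),):
    for x in xs: print(x,(proj(t,o+d*x/1e3+[0,0,z])-[220,140])*3.9)
# luminance profile along centre-line between leaves at nose height near stop
g=t['image'].astype(float)
for off in(-.0255,.0265,.008,-.008):
    r=[]
    for x in range(82,96,1):
        u,v=proj(t,o+d*x/1e3+n*off+[0,0,.029]); r.append(int(cv2.getRectSubPix(t['image'],(1,1),(float(u),float(v)))[0,0].mean()))
    print(off,r)
```

```text
45 [189.64536453 146.67585722]
57 [188.04558334 124.00725337]
91 [183.24057332  61.86740309]
-0.0255 [252, 252, 252, 252, 252, 252, 242, 224, 194, 150, 120, 132, 143, 150]
0.0265 [206, 205, 203, 202, 202, 211, 221, 201, 170, 138, 106, 91, 96, 100]
0.008 [241, 242, 244, 247, 249, 251, 236, 217, 181, 135, 118, 132, 143, 151]
-0.008 [252, 252, 252, 252, 252, 252, 251, 238, 214, 188, 162, 146, 151, 156]
```

The bar and stop edges show the same −2 to −3 mm bias, so the sled is against the stop.

```bash
python3 -c "
from workcell import *
print(job_done())"
```

```text
the job is handed in; nothing more can be done
None
```

The sled was pressed down, slid under the crossbar and drag spring to the end stop, and released; the job is handed in, with no verdict shown, and by my measurements the nose is within about 1 mm of the stop.

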